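# Square a carton into the measuring fence and close the sliding stop on it

### The arm

A 7-joint arm with a two-finger parallel gripper is mounted at the origin on the work surface. World frame = base frame: x ahead of the robot, y to its left, z up, the work surface at z = 0. Lengths are in m, angles in degrees, forces in N, time in s.
With the tool pointing down it reaches from about 0.425 to 0.875 m from the base axis. Payload 4.7 kg.
Tool frame: the origin (TCP) lies between the finger pads; the fingertips stand env.finger_overhang ahead of it and the grasp point (between the pads) lies 5 mm behind it (env.finger_overhang is the distance from the TCP to the fingertips, in m); z points along the fingers, y is the line along which they close (so a half turn about z gives the same grasp; the last joint's range is limited). The gripper opens to 87 mm and grips with 3 to 60 N. Pads are 19 mm wide; open, the fingers measure 117 mm over their backs; the gripper's body (75 mm by 190 mm) begins 51 mm behind the grasp point.
Start: joints at [76.667, 18.392, -4.016, 83.108, 1.295, 78.541, -3.26], TCP at [0.159, -0.63, 0.237] pointing down, gripper open.
Joint ranges: [-163.93, 163.93], [-17.29, 119.83], [-79.2, 71.16], [3.27, 140.29], [-89.18, 269.18], [5.43, 117.66], [-154.24, 154.24]. Speed limits (degrees/s): [147.25, 147.25, 180, 180, 180, 180, 180].

### API

Orientations are given as [roll, pitch, yaw] about the fixed x, y, z axes, in that order (R = Rz(yaw) Ry(pitch) Rx(roll)).
In Python, from cell import telemetry, eyes, env, models gives the robot as it stands. The module is installed in compiled form; this text tells all that it offers.
- The arm moves only by the tool drive_tool, never from a script. Its arguments are lists of equal length, an entry for each row: "angular": the turn, a rotation vector about the tool's x, y, z in rad, a list of three; "delta_pos": the shift along the tool's x, y, z in cm, a list of three; "gripper": the finger opening in cm, from 0 to 8.7. A call has 1 to 20 rows; each row shifts and turns the commanded pose from where the row before left it, along the tool's axes as they then stand; what a row does not reach is not made up. A row lasts 1/10 s, in which the tool goes at most 50 mm and 8.59 degrees, less where a joint would pass 70% of its speed; a pose out of reach is approached as far as the arm can. A call with a gripper value outside its range is refused whole. The fingers move at their own pace and stop on an object; "squeeze" is the grip in N (left out, the last holds). Time passes only in rows, so rows that do not move let the fingers close. It gives the time, the measured TCP pose, the force, the opening and the grip force at its end, in the units of the state.
- telemetry.get_obs(): the state, without advancing time (a new reading comes with each control period).
- eyes.read_camera(name): name is "scene" or "top"; returns a dict with "pixels" (400x640x3 uint8, red, green, blue), "mtx" (3x3 intrinsics, pixels), "origin" and "orientation" of the camera in the world. Camera axes: x right, y down, z forward; pixel columns grow to the right and rows downward; lengths in m; the calibration is good to about 2 mm. A picture is of the moment at which its call begins. There is no depth.
- env.sign_off(): hands the job in; it is judged then, once.
Trained networks look in a picture, given as the dict that the camera call returned (one of the last four; its "shot" number tells which), for a name from the list of things; names that differ only in an ending like _2 or _b are one class to them, and where a whole thing is asked for, a point or a joint stands for the part that bears it (a point fixed in the world has none). Each returns a list of dicts, best first, with "p" (0 to 1); they miss things now and then, are a little off and sometimes report something else, mostly with a low value. They report only what shows in the picture. A call takes as long as a camera call.
- models.search_frame(picture, target): "centre" ([column, row] in pixels, amid what is visible of it).
- models.cut_out(picture, target): "pixels" (400x640 bool, what is visible of it) and "centre" ([column, row] in pixels, amid what is visible of it).
The state is a dict: "time_s": time; "qpos": joint angles; "joint_velocities": joint speeds; "effort": joint torques, N m; "tool_pos": TCP position; "tool_rot": TCP orientation; "force": force on the tool from outside, world axes, zero at the start; "wrist_torque": the same for the moment, N m; "grip_width": finger opening in m; "grasp_force": force on a finger pad.
Only numpy, scipy, OpenCV 4.12 (cv2) and the standard library are available. Lean on these libraries where they do the work, as an engineer would, in place of code of your own. Each camera call takes 0.05 s, during which the arm holds its last target. There are 200 camera calls.

### The job

Measure the long flat carton on the packing bench: by pushing only, with nothing gripped or lifted, get it flat on the bench into the corner of the measuring fence, one long side flush against the fence and one end against the fixed end stop, with the grey sliding block pushed up against its other end. Leave all the other things on the bench where they are, then take the hand away.

Things in the scene. Friction and masses are not known exactly. Their poses are not given: they have to be found in the camera images.
- carton: The closed cardboard carton to be measured, long and flat: 160 mm long (its y axis) x 110 mm wide (its x axis) x 60 mm high, 0.2 to 0.45 kg, loose on the bench, on the robot's side of the fence, somewhat askew. Origin: centre of its underside.
- gauge: Aluminium measuring fence bolted to the bench; place and yaw vary. Origin on the bench at the foot of its face; own x points away from the robot, square to the face, own y left along it. The face is the plane x = 0, y from -240 to +240 mm, 30 mm high, 22 mm thick (behind). A carton lying home has its centre at x = -55, y = +120 mm here.
- end_stop (a point): Middle of the inner face of the fixed end stop at the fence's left end: gauge x = -50, y = +200 mm, 20 mm above the bench. The stop is a plate 100 mm deep (gauge x from -100 to 0), 18 mm thick, 40 mm high.
- block (a joint): Travel in m of the grey sliding block along the fence: 0 = fully open (right), grows to 0.21 towards the end stop (gauge +y); starts at 0 to 0.04. Its carton-side face is at gauge y = -120 mm + travel. About 3 N slides it; it stays where left, and pushed on it takes the carton along the fence with it. Closed on a carton lying home it reads 0.16.
- block_outer (a point): Centre of the block's outer (right-hand) face, the place to push it: gauge x = -50, y = -220 mm + travel, 24 mm above the bench. The block is solid, 98 mm in x (gauge x from -99 to -1 mm), 100 mm along the fence, its top 45 mm above the bench (two screw heads 2 mm more): too wide to pinch.
- cube_carton: Bystander: small cube-shaped cardboard carton, 70 mm each way. Origin: centre of its underside.
- tall_carton: Bystander: upright cardboard carton 60 x 60 mm, 110 mm high. Origin: centre of its underside.
- tape_roll: Bystander: roll of clear packing tape lying flat, 96 mm diameter, 45 mm high. Origin: centre of its underside.
- mug: Bystander: white mug, 76 mm diameter, 88 mm high, handle at its +y. Origin: centre of its underside.
- glue: Bystander: white glue bottle, 48 mm diameter, 110 mm high. Origin: centre of its underside.
- labels: Bystander: stack of blank labels, 100 x 75 mm, 16 mm high. Origin: centre of its underside.
- knife: Bystander: closed grey carton knife lying on the bench, about 165 x 24 mm, 14 mm high, long along its x. Origin: centre of the underside of its handle.

How it is judged:
By the outcome, as a careful person would: the job done as asked, in the order asked, and still so for the second after the job is handed in, with the robot touching nothing.
It also fails if it takes over 56 s, if anything falls off the work surface, if the arm or the gripper's body presses on something with over 40 N, if the wrist force passes 120 N, or if a joint passes its speed limit or range.

## Working session

There is one attempt and no reset: what is moved stays moved. The work goes in short steps, Python scripts to look and compute and a tool call to move; the robot and the scene stay as the last step left them, time stands still between calls to the robot, and variables do not carry over. Pictures are saved under pics/ and viewed, at most 10 in all, crops included, and the job is handed in when it is done.

Besides the shell and the picture viewer there is one more tool, called after "Request:" as a command line: name --argument value ..., lists and objects as JSON in quotes. drive_tool: Moves the arm, as the interface text tells. Its arguments: {"type":"object","properties":{"angular":{"type":"array","items":{"type":"array","items":{"type":"number"}}},"delta_pos":{"type":"array","items":{"type":"array","items":{"type":"number"}}},"gripper":{"type":"array","items":{"type":"number"}},"squeeze":{"type":"number"}},"required":["angular","delta_pos","gripper"]}

```bash
mkdir -p pics; cat > h.py <<'E'
import numpy as np, cv2
from cell import telemetry, eyes, env, models
from scipy.spatial.transform import Rotation as R
def ori(o):
    o=np.array(o,float)
    return o if o.shape==(3,3) else R.from_euler('xyz',o.ravel(),degrees=True).as_matrix()
def to_plane(p,uv,z):
    d=ori(p['orientation'])@np.linalg.inv(p['mtx'])@np.array([uv[0],uv[1],1.])
    o=np.array(p['origin']); return (o+d*(z-o[2])/d[2])
def save(p,n): cv2.imwrite('pics/'+n,p['pixels'][:,:,::-1])
def proj(p,X):
    c=ori(p['orientation']).T@(np.array(X,float)-p['origin']); c=p['mtx']@c; return c[:2]/c[2]
E
python3 - <<'E'
from h import *
print(telemetry.get_obs()['tool_pos'],telemetry.get_obs()['tool_rot'],env.finger_overhang)
for n in('top','scene'):
    p=eyes.read_camera(n); save(p,n+'0.png'); print(n,p['origin'],p['orientation'],p['mtx'][0])
    for t in 'carton gauge block cube_carton tall_carton tape_roll mug glue labels knife'.split():
        r=models.cut_out(p,t)
        for q in r[:2]:
            rect=cv2.minAreaRect(np.argwhere(q['pixels'])[:,::-1].astype(np.float32))
            z={'carton':.06,'block':.045,'gauge':.03}.get(t,0.03)
            b=cv2.boxPoints(rect)
            print(t,round(q['p'],2),np.round(q['centre']),'z',z,[tuple(np.round(to_plane(p,c,z)[:2],3).tolist()) for c in b])
E
```

```text
[ 0.15860457 -0.6298114   0.23547889] [-1.79891378e+02  7.57537496e-03  1.41448541e+01] 0.014
top [0.42383664 0.03374939 1.1494291 ] [-175.39875861    1.12890292  -90.93525769] [440.06735163   0.         313.17852542]
carton 0.82 [262. 219.] z 0.06 [(0.465, 0.279), (0.562, 0.22), (0.473, 0.079), (0.379, 0.138)]
carton 0.67 [352. 180.] z 0.06 [(0.567, 0.313), (0.693, 0.28), (0.565, -0.169), (0.442, -0.133)]
gauge 0.74 [381. 244.] z 0.03 [(0.449, -0.041), (0.448, -0.139), (0.352, -0.136), (0.354, -0.038)]
gauge 0.67 [350. 180.] z 0.03 [(0.575, 0.319), (0.703, 0.285), (0.57, -0.171), (0.445, -0.134)]
block 0.46 [181. 174.] z 0.045 [(0.596, 0.448), (0.659, 0.417), (0.616, 0.333), (0.553, 0.365)]
cube_carton 0.74 [179. 173.] z 0.03 [(0.597, 0.454), (0.662, 0.422), (0.619, 0.338), (0.554, 0.371)]
cube_carton 0.62 [347. 177.] z 0.03 [(0.58, 0.321), (0.71, 0.285), (0.569, -0.175), (0.443, -0.136)]
tall_carton 0.94 [271. 124.] z 0.03 [(0.729, 0.217), (0.788, 0.167), (0.727, 0.097), (0.668, 0.148)]
tall_carton 0.53 [383. 256.] z 0.03 [(0.447, -0.043), (0.445, -0.139), (0.352, -0.136), (0.354, 
[... 1490 characters left out ...]
1, -0.125), (0.419, -0.177)]
tape_roll 0.4 [376. 228.] z 0.03 [(0.687, -0.049), (0.614, 0.102), (0.66, 0.123), (0.728, -0.03)]
mug 0.93 [319. 256.] z 0.03 [(0.541, -0.075), (0.626, -0.015), (0.715, -0.159), (0.641, -0.212)]
mug 0.74 [298. 143.] z 0.03 [(0.263, 0.2), (0.201, 0.285), (0.29, 0.338), (0.348, 0.25)]
glue 0.85 [376. 231.] z 0.03 [(0.689, -0.049), (0.612, 0.106), (0.659, 0.127), (0.73, -0.029)]
labels 0.85 [298. 141.] z 0.03 [(0.258, 0.202), (0.198, 0.287), (0.297, 0.334), (0.352, 0.247)]
knife 0.59 [164. 258.] z 0.03 [(0.34, -0.394), (0.324, -0.223), (0.364, -0.237), (0.375, -0.404)]
knife 0.31 [320. 254.] z 0.03 [(0.541, -0.075), (0.626, -0.015), (0.715, -0.159), (0.641, -0.212)]
```

View pics/top0.png

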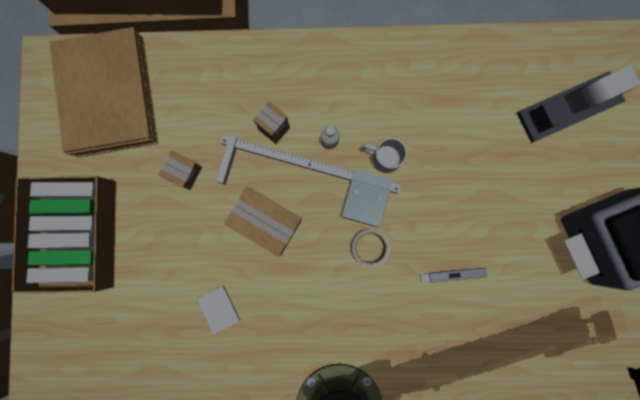

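View pics/scene0.png

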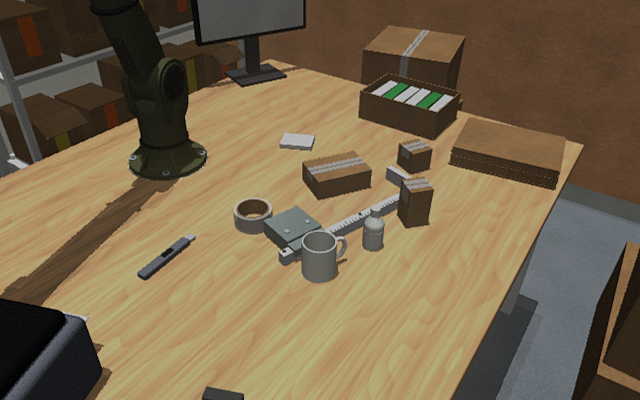

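The top view shows the fence running from (225,138) to (398,188), the end stop at (226,162), the block at (367,198), the carton at (263,220) and the tape roll at (370,247), close to the block. I'll fit box models to the masks.

```bash
cat >> h.py <<'E'
from scipy.optimize import minimize
def box(x0,x1,y0,y1,h): return np.array([[x,y,z] for x in(x0,x1) for y in(y0,y1) for z in(0,h)])
def place(P,x,y,a):
    c,s=np.cos(a),np.sin(a); return P@np.array([[c,s,0],[-s,c,0],[0,0,1]])+[x,y,0]
CART=box(-.055,.055,-.08,.08,.06)
def gboxes(t): return [box(0,.022,-.24,.24,.03),box(-.1,0,.2,.218,.04),box(-.099,-.001,-.22+t,-.12+t,.045)]
def render(p,boxes,x,y,a,S=4):
    m=np.zeros((400*S,640*S),np.uint8)
    for b in boxes:
        q=np.array([proj(p,X) for X in place(b,x,y,a)])
        cv2.fillConvexPoly(m,cv2.convexHull(np.round((q+.5)*S).astype(np.int32)),1)
    return cv2.resize(m.astype(np.float32),(640,400),interpolation=cv2.INTER_AREA)
def fit(pm,bf,v0,st):
    def cost(v):
        c=0
        for p,m in pm:
            r=render(p,bf(v),*v[:3]); c+=1-np.minimum(r,m).sum()/np.maximum(r,m).sum()
        return c
    n=len(v0); sim=np.vstack([v0]+[np.array(v0)+np.eye(n)[i]*st[i] for i in range(n)])
    r=minimize(cost,v0,method='Nelder-Mead',options=dict(initial_simplex=sim,maxiter=150,xatol=2e-4,fatol=1e-4)); return r.x,r.fun
def mask(p,t,near):
    r=[q for q in models.cut_out(p,t) if np.hypot(*(np.array(q['centre'])-near))<25]
    return r[0]['pixels'].astype(np.float32) if r else None
def gw(g,x,y): return place(np.array([[x,y,0.]]),*g)[0,:2]
E
python3 - <<'E'
from h import *
pt=eyes.read_camera('top');ps=eyes.read_camera('scene')
mt=mask(pt,'carton',(262,219));ms=mask(ps,'carton',(336,177))
for pm in ([(pt,mt)],[(pt,mt),(ps,ms)]):
    if any(m is None for _,m in pm): print('miss');continue
    v,f=fit(pm,lambda v:[CART],[.47,.18,np.radians(-32)+0.0],[.01,.01,.1]); v2,f2=fit(pm,lambda v:[CART],[.47,.18,np.radians(-32+0)],[-.01,.02,-.1])
    print('carton',v,np.degrees(v[2]),f,v2,f2)
for t in('gauge','cube_carton','carton'):
    mg=mask(pt,t,(350,179))
    if mg is not None:break
print(t)
g,f=fit([(pt,mg)],lambda v:gboxes(v[3]),[.565,.06,np.radians(-16),.01],[.01,.01,.05,.01]); print('gauge',g,np.degrees(g[2]),f)
mg=mask(ps,'gauge',(300,222))
im=cv2.resize(pt['pixels'][110:290,190:430],None,fx=3,fy=3,interpolation=cv2.INTER_CUBIC)[:,:,::-1].copy()
def draw(bs,x,y,a,col):
    for b in bs:
        q=np.array([proj(pt,X) for X in place(b,x,y,a)]);q=(q-[190,110]+.5)*3
        for i in range(8):
            for j in (1,2,4):
                if not i&j: cv2.line(im,tuple(int(k) for k in q[i]),tuple(int(k) for k in q[i|j]),col,1)
draw(gboxes(g[3]),*g[:3],(0,0,255));draw([CART],*v,(255,0,0))
cv2.imwrite('pics/fit.png',im)
for t,n in(('tape_roll',(370,247)),('labels',(218,309)),('cube_carton',(179,170)),('mug',(388,154))):
    m=mask(pt,t,n)
    if m is not None:
        c=np.argwhere(m).mean(0)[::-1]; print(t,to_plane(pt,c,.03))
print('tape centre',to_plane(pt,(370,247),.045))
x,y,a=v; ca=place(np.array([[0,0,0.]]),x,y,a)[0,:2]
G=g[:3]; c,s=np.cos(G[2]),np.sin(G[2]); d=ca-G[:2]; print('carton in gauge',[c*d[0]+s*d[1],-s*d[0]+c*d[1]],np.degrees(a-G[2]))
E
```

```text
carton [ 0.47192252  0.18142653 -0.54957389] -31.48826442761208 0.030992567539215088 [ 0.47165581  0.18126078 -0.55458154] 0.031754136085510254
carton [ 0.47243811  0.1806512  -0.55032834] -31.531491282038946 0.08632791042327881 [ 0.47217466  0.18080886 -0.55868543] 0.083526611328125
gauge
gauge [ 0.60945973  0.06349522 -0.29339579  0.00819713] -16.810340740615274 0.08144885301589966
tape_roll [ 0.39851518 -0.09215424  0.03      ]
labels [0.25128983 0.29658189 0.03      ]
cube_carton [0.60749182 0.39669203 0.03      ]
mug [ 0.63876339 -0.13800144  0.03      ]
tape centre [ 0.40345922 -0.08581979  0.045     ]
carton in gauge [np.float64(-0.1650483648970364), np.float64(0.07252231008313237)] -14.721150541423672
```

View pics/fit.png

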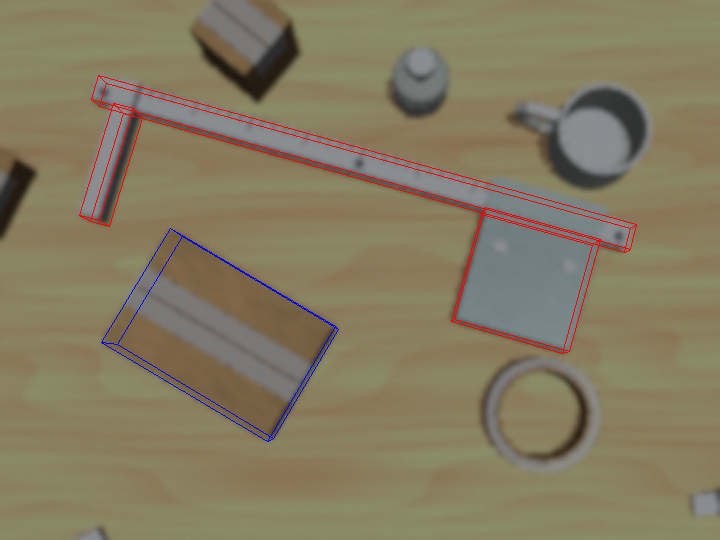

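The overlaid outlines of the fence, stop, block and carton match the picture. Plan: push the carton's rear long side with the open fingers set parallel to the fence, then push the block. First I turn the tool to the fence's axes and travel across at height.

Request:
drive_tool --angular '[[0,0,0.135],[0,0,0.135],[0,0,0.135],[0,0,0.134],[0,0,0],[0,0,0],[0,0,0],[0,0,0],[0,0,0],[0,0,0],[0,0,0],[0,0,0],[0,0,0],[0,0,0],[0,0,0],[0,0,0],[0,0,0],[0,0,0],[0,0,0],[0,0,0]]' --delta_pos '[[0,0,0],[0,0,0],[0,0,0],[0,0,0],[3.5,-3,0],[3.5,-3,0],[3.5,-3,0],[3.5,-3,0],[0,-4.5,0],[0,-4.5,0],[0,-4.5,0],[0,-4.5,0],[0,-4.5,0],[0,-4.5,0],[0,-4.5,0],[0,-4.5,0],[0,-4.5,0],[0,-4.5,0],[0,-4.5,0],[0,-4.5,0]]' --gripper '[8.7,8.7,8.7,8.7,8.7,8.7,8.7,8.7,8.7,8.7,8.7,8.7,8.7,8.7,8.7,8.7,8.7,8.7,8.7,8.7]'

```text
time_s: 3.6
tool_pos: [0.4832, -0.0369, 0.2369]
tool_rot: [180.0, -0.1, -16.8]
force: [0.5, -0.5, 0.0]
grip_width: 0.0868
grasp_force: 0.0
```

```bash
cat >> h.py <<'E'
G=np.array([.60946,.0635,-.2934])
def ing(P):
    c,s=np.cos(G[2]),np.sin(G[2]); d=np.array(P[:2])-G[:2]; return np.round([(c*d[0]+s*d[1])*100,(-s*d[0]+c*d[1])*100],2)
def st():
    o=telemetry.get_obs(); print(o['time_s'],'gauge cm',ing(o['tool_pos']),'z',o['tool_pos'][2],'rot',np.round(o['tool_rot'],2),'F',np.round(o['force'],1))
E
python3 -c "
from h import *
st()"
```

```text
3.6 gauge cm [ -9.18 -13.26] z 0.23690731778933077 rot [ 1.7997e+02 -6.0000e-02 -1.6750e+01] F [ 0.5 -0.5  0. ]
```

Request:
drive_tool --angular '[[0,0,0],[0,0,0],[0,0,0],[0,0,0],[0,0,0],[0,0,0],[0,0,0],[0,0,0],[0,0,0],[0,0,0],[0,0,0],[0,0,0],[0,0,0],[0,0,0],[0,0,0]]' --delta_pos '[[-2.8,-3.4,0],[-2.8,-3.4,0],[-2.8,-3.4,0],[-2.8,-3.4,0],[-2.8,-3.4,0],[-2.8,-3.4,0],[0,0,0],[0,0,3],[0,0,3],[0,0,3],[0,0,3],[0,0,3],[0,0,3],[0,0,2],[0,0,0]]' --gripper '[8.7,8.7,8.7,8.7,8.7,8.7,8.7,8.7,8.7,8.7,8.7,8.7,8.7,8.7,8.7]'

```text
time_s: 5.1
tool_pos: [0.3788, 0.2037, 0.0342]
tool_rot: [179.8, 0.3, -16.7]
force: [-0.2, -0.6, 0.7]
grip_width: 0.0868
grasp_force: 0.0
```

```bash
python3 -c "
from h import *
st();p=eyes.read_camera('top');save(p,'a.png')"
```

```text
5.1 gauge cm [-26.14   6.75] z 0.034199911268262086 rot [179.84   0.3  -16.75] F [-0.2 -0.6  0.7]
```

View pics/a.png

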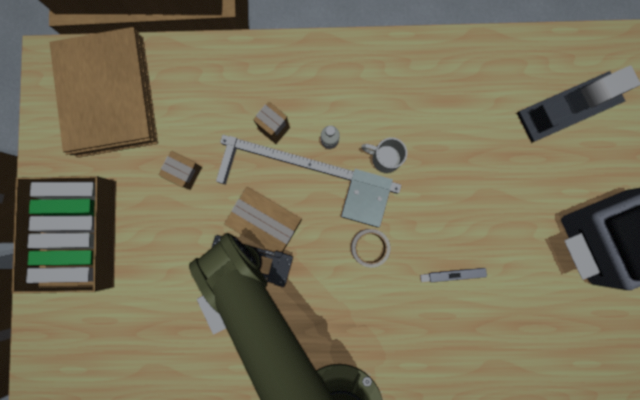

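The picture shows the hand down behind the carton, which hasn't moved, at (262,220). Now I push towards the fence.

Request:
drive_tool --angular '[[0,0,0],[0,0,0],[0,0,0],[0,0,0],[0,0,0],[0,0,0],[0,0,0],[0,0,0],[0,0,0],[0,0,0],[0,0,0],[0,0,0],[0,0,0],[0,0,0],[0,0,0],[0,0,0]]' --delta_pos '[[0.9,0,0],[0.9,0,0],[0.9,0,0],[0.9,0,0],[0.9,0,0],[0.9,0,0],[0.9,0,0],[0.9,0,0],[0.9,0,0],[0.9,0,0],[0.9,0,0],[0.9,0,0],[0.9,0,0],[0.5,0,0],[0.5,0,0],[0,0,0]]' --gripper '[8.7,8.7,8.7,8.7,8.7,8.7,8.7,8.7,8.7,8.7,8.7,8.7,8.7,8.7,8.7,8.7]'

```text
time_s: 6.75
tool_pos: [0.5034, 0.1682, 0.0365]
tool_rot: [-180.0, -0.0, -16.8]
force: [0.1, -0.5, -0.6]
grip_width: 0.0872
grasp_force: 0.0
```

```bash
python3 -c "
from h import *
st();p=eyes.read_camera('scene');save(p,'b.png')
q=models.cut_out(p,'carton')
for r in q: print(r['p'],r['centre'])
m=q[0]['pixels'].astype(np.float32)
print(fit([(p,m)],lambda v:[CART],[*gw(G,-.06,.08),G[2]],[.01,.01,.05]))
p=eyes.read_camera('top')
im=cv2.resize(p['pixels'][110:290,190:430],None,fx=3,fy=3,interpolation=cv2.INTER_CUBIC)
cv2.imwrite('pics/b2.png',im[:,:,::-1])
"
```

```text
6.75 gauge cm [-13.18   6.95] z 0.036536945973744614 rot [-1.7998e+02 -5.0000e-02 -1.6780e+01] F [ 0.1 -0.5 -0.6]
0.57 [361.7, 190.6]
0.19 [296.2, 224.8]
(array([ 0.56842548,  0.16386808, -0.26280452]), np.float64(0.09664422273635864))
```

View pics/b2.png

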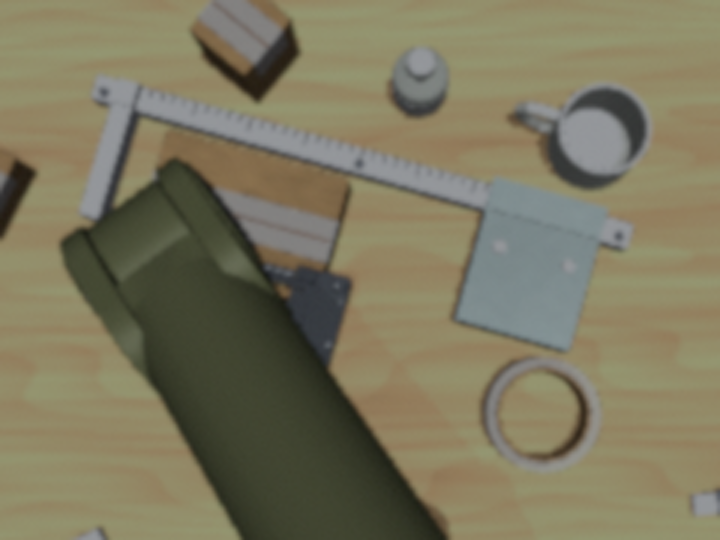

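The carton (260,195 in the crop) is now parallel to the fence with roughly a 1 cm gap left. I'll push on until the force rises.

Request:
drive_tool --angular '[[0,0,0],[0,0,0],[0,0,0],[0,0,0],[0,0,0]]' --delta_pos '[[0.2,0,0],[0.2,0,0],[0.2,0,0],[0.2,0,0],[0.2,0,0]]' --gripper '[8.7,8.7,8.7,8.7,8.7]'

```text
time_s: 7.4
tool_pos: [0.512, 0.1657, 0.0365]
tool_rot: [180.0, 0.0, -16.7]
force: [-1.2, -0.4, 1.8]
grip_width: 0.087
grasp_force: 1.0
```

Request:
drive_tool --angular '[[0,0,0],[0,0,0]]' --delta_pos '[[0.15,0,0],[0.15,0,0]]' --gripper '[8.7,8.7]'

```text
time_s: 7.6
tool_pos: [0.5143, 0.165, 0.0364]
tool_rot: [180.0, 0.1, -16.8]
force: [-5.2, 1.1, 3.2]
grip_width: 0.0871
grasp_force: 3.0
```

Request:
drive_tool --angular '[[0,0,0],[0,0,0]]' --delta_pos '[[0.15,0,0],[0,0,0]]' --gripper '[8.7,8.7]'

```text
time_s: 7.8
tool_pos: [0.5144, 0.1651, 0.0363]
tool_rot: [179.9, 0.2, -16.7]
force: [-7.1, 1.1, 5.4]
grip_width: 0.0872
grasp_force: 3.5
```

Request:
drive_tool --angular '[[0,0,0],[0,0,0]]' --delta_pos '[[0.15,0,0],[0,0,0]]' --gripper '[8.7,8.7]'

```text
time_s: 8.0
tool_pos: [0.5144, 0.1651, 0.0362]
tool_rot: [179.9, 0.4, -16.7]
force: [-9.5, 2.4, 7.9]
grip_width: 0.087
grasp_force: 5.3
```

The carton stopped with the force rising, so it is flush. Now I back off, lift, and cross to the block's outer face with the fingers closed.

Request:
drive_tool --angular '[[0,0,0],[0,0,0],[0,0,0],[0,0,0],[0,0,0],[0,0,0],[0,0,0],[0,0,0],[0,0,0],[0,0,0],[0,0,0],[0,0,0],[0,0,0],[0,0,0],[0,0,0],[0,0,0]]' --delta_pos '[[-1.5,0,0],[-2.5,0,0],[0,0,-4],[0,0,-4],[0,0,-4],[0,0,-4],[0,0,-4],[1.4,4.1,0],[1.4,4.1,0],[1.4,4.1,0],[1.4,4.1,0],[1.4,4.1,0],[1.4,4.1,0],[1.4,4.1,0],[1.4,4.1,0],[0,0,0]]' --gripper '[8.7,8.7,8.7,8.7,8.7,8.7,0,0,0,0,0,0,0,0,0,0]'

```text
time_s: 9.6
tool_pos: [0.4909, -0.179, 0.236]
tool_rot: [179.8, -0.1, -17.4]
force: [0.6, 0.0, 0.1]
grip_width: 0.0151
grasp_force: 0.0
```

```bash
python3 -c "
from h import *
st()
p=eyes.read_camera('top')
im=cv2.resize(p['pixels'][110:290,190:430],None,fx=3,fy=3,interpolation=cv2.INTER_CUBIC)
cv2.imwrite('pics/c.png',im[:,:,::-1])
"
```

```text
9.6 gauge cm [ -4.34 -26.64] z 0.2359689585807879 rot [ 1.798e+02 -6.000e-02 -1.737e+01] F [0.6 0.  0.1]
```

View pics/c.png

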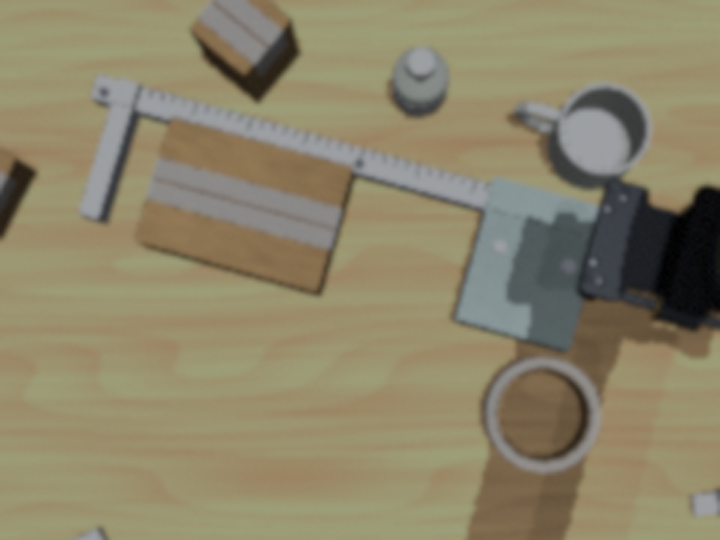

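The carton (245,205) lies flush on the fence with a small gap to the stop, and the hand is to the right of the block. Descending.

Request:
drive_tool --angular '[[0,0,0],[0,0,0],[0,0,0],[0,0,0],[0,0,0],[0,0,0],[0,0,0],[0,0,0]]' --delta_pos '[[-0.6,0,0],[0,0,3.5],[0,0,3.5],[0,0,3.5],[0,0,3.5],[0,0,3.5],[0,0,2.8],[0,0,0]]' --gripper '[0,0,0,0,0,0,0,0]'

```text
time_s: 10.45
tool_pos: [0.4833, -0.1663, 0.0304]
tool_rot: [-179.9, 0.4, -16.6]
force: [-0.7, 0.5, -0.5]
grip_width: 0.0004
grasp_force: 0.0
```

Request:
drive_tool --angular '[[0,0,0],[0,0,0],[0,0,0],[0,0,0],[0,0,0],[0,0,0],[0,0,0],[0,0,0],[0,0,0],[0,0,0]]' --delta_pos '[[0,-1,0],[0,-1,0],[0,-1,0],[0,-1,0],[0,-1,0],[0,-1,0],[0,-1,0],[0,-1,0],[0,-1,0],[0,-1,0]]' --gripper '[0,0,0,0,0,0,0,0,0,0]'

```text
time_s: 11.45
tool_pos: [0.5158, -0.0728, 0.0335]
tool_rot: [180.0, -0.0, -16.7]
force: [1.3, -4.6, 1.8]
grip_width: 0.0007
grasp_force: 2.0
```

```bash
python3 -c "
from h import *
st()
p=eyes.read_camera('top')
im=cv2.resize(p['pixels'][110:290,190:430],None,fx=3,fy=3,interpolation=cv2.INTER_CUBIC)
cv2.imwrite('pics/d.png',im[:,:,::-1])
"
```

```text
11.45 gauge cm [ -5.03 -15.76] z 0.033544793651078174 rot [ 1.7999e+02 -3.0000e-02 -1.6750e+01] F [ 1.3 -4.6  1.8]
```

View pics/d.png

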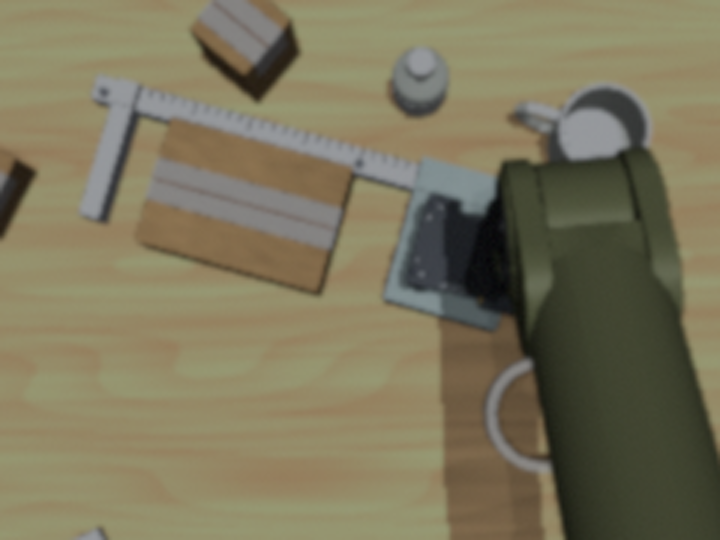

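The block (455,240) slides and the carton has not moved. I'll keep pushing, then slow down near the end.

Request:
drive_tool --angular '[[0,0,0],[0,0,0],[0,0,0],[0,0,0],[0,0,0],[0,0,0],[0,0,0],[0,0,0],[0,0,0],[0,0,0],[0,0,0]]' --delta_pos '[[0,-0.7,0],[0,-0.7,0],[0,-0.7,0],[0,-0.7,0],[0,-0.7,0],[0,-0.7,0],[0,-0.7,0],[0,-0.7,0],[0,-0.7,0],[0,-0.6,0],[0,0,0]]' --gripper '[0,0,0,0,0,0,0,0,0,0,0]'

```text
time_s: 12.6
tool_pos: [0.5353, -0.0062, 0.0334]
tool_rot: [-180.0, 0.0, -16.7]
force: [1.6, -1.8, 1.3]
grip_width: 0.0003
grasp_force: 0.7
```

Request:
drive_tool --angular '[[0,0,0],[0,0,0],[0,0,0],[0,0,0]]' --delta_pos '[[0,-0.2,0],[0,-0.2,0],[0,-0.2,0],[0,0,0]]' --gripper '[0,0,0,0]'

```text
time_s: 13.0
tool_pos: [0.5367, -0.0016, 0.0334]
tool_rot: [180.0, 0.0, -16.7]
force: [-0.5, -5.2, 1.4]
grip_width: 0.0002
grasp_force: 2.1
```

Request:
drive_tool --angular '[[0,0,0],[0,0,0],[0,0,0]]' --delta_pos '[[0,-0.2,0],[0,-0.2,0],[0,0,0]]' --gripper '[0,0,0]'

```text
time_s: 13.3
tool_pos: [0.538, 0.0026, 0.0334]
tool_rot: [-180.0, 0.0, -16.7]
force: [-0.8, -4.4, 0.5]
grip_width: 0.0006
grasp_force: 1.9
```

```bash
python3 -c "
from h import *
st()
"
```

```text
13.3 gauge cm [-5.08 -7.9 ] z 0.033402225403325915 rot [-1.7999e+02  2.0000e-02 -1.6730e+01] F [-0.8 -4.4  0.5]
```

Still sliding; a little more.

Request:
drive_tool --angular '[[0,0,0],[0,0,0],[0,0,0]]' --delta_pos '[[0,-0.2,0],[0,-0.2,0],[0,0,0]]' --gripper '[0,0,0]'

```text
time_s: 13.6
tool_pos: [0.5392, 0.0066, 0.0334]
tool_rot: [-180.0, 0.0, -16.7]
force: [-0.1, -3.9, -0.4]
grip_width: 0.0
grasp_force: 1.7
```

Request:
drive_tool --angular '[[0,0,0],[0,0,0],[0,0,0]]' --delta_pos '[[0,-0.2,0],[0,-0.2,0],[0,0,0]]' --gripper '[0,0,0]'

```text
time_s: 13.9
tool_pos: [0.5404, 0.0104, 0.0334]
tool_rot: [-180.0, 0.0, -16.7]
force: [0.3, -4.2, -0.7]
grip_width: 0.0006
grasp_force: 1.6
```

Request:
drive_tool --angular '[[0,0,0],[0,0,0]]' --delta_pos '[[0,-0.2,0],[0,0,0]]' --gripper '[0,0]'

```text
time_s: 14.1
tool_pos: [0.5409, 0.0122, 0.0335]
tool_rot: [-180.0, 0.0, -16.7]
force: [-1.2, -4.8, -0.6]
grip_width: 0.0002
grasp_force: 1.8
```

```bash
python3 -c "
from h import *
st()
p=eyes.read_camera('top')
im=cv2.resize(p['pixels'][120:220,210:350],None,fx=5,fy=5,interpolation=cv2.INTER_CUBIC)
cv2.imwrite('pics/e.png',im[:,:,::-1])
"
```

```text
14.1 gauge cm [-5.08 -6.9 ] z 0.03345246816916421 rot [-1.7999e+02  1.0000e-02 -1.6720e+01] F [-1.2 -4.8 -0.6]
```

View pics/e.png

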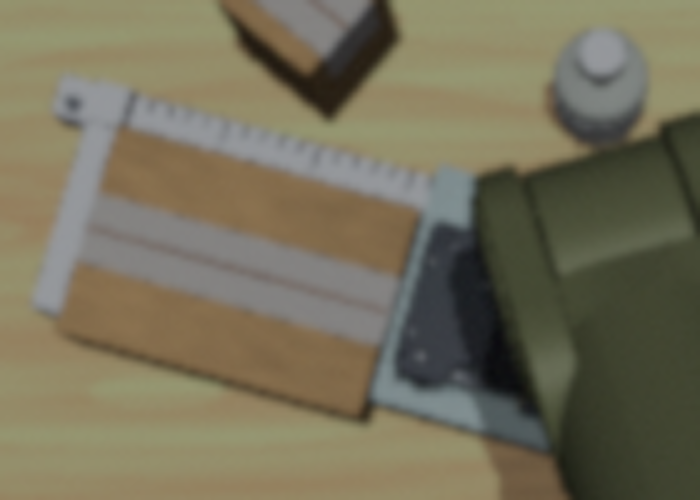

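The carton is against the stop or nearly so, with the block touching its other end at (410,270). I'll push until the force clearly rises.

Request:
drive_tool --angular '[[0,0,0],[0,0,0]]' --delta_pos '[[0,-0.2,0],[0,0,0]]' --gripper '[0,0]'

```text
time_s: 14.35
tool_pos: [0.5415, 0.014, 0.0334]
tool_rot: [-180.0, 0.0, -16.7]
force: [-0.4, -3.4, -0.8]
grip_width: 0.0004
grasp_force: 1.8
```

Request:
drive_tool --angular '[[0,0,0],[0,0,0]]' --delta_pos '[[0,-0.2,0],[0,0,0]]' --gripper '[0,0]'

```text
time_s: 14.55
tool_pos: [0.5417, 0.0146, 0.0334]
tool_rot: [179.9, 0.0, -16.8]
force: [-1.6, -5.8, 1.1]
grip_width: 0.0003
grasp_force: 3.2
```

Request:
drive_tool --angular '[[0,0,0],[0,0,0]]' --delta_pos '[[0,-0.2,0],[0,0,0]]' --gripper '[0,0]'

```text
time_s: 14.75
tool_pos: [0.5417, 0.0147, 0.0334]
tool_rot: [179.7, 0.1, -16.8]
force: [-4.3, -9.4, 3.5]
grip_width: 0.0005
grasp_force: 5.2
```

It has stopped firmly. Back off, lift and check.

Request:
drive_tool --angular '[[0,0,0],[0,0,0],[0,0,0],[0,0,0],[0,0,0],[0,0,0],[0,0,0],[0,0,0],[0,0,0],[0,0,0],[0,0,0],[0,0,0],[0,0,0],[0,0,0],[0,0,0],[0,0,0]]' --delta_pos '[[0,-0.1,0],[0,1,0],[0,2.4,0],[0,0,-4],[0,0,-4],[0,0,-4],[0,0,-4],[0,0,-4],[0,4,0],[0,4,0],[0,4,0],[0,4,0],[0,4,0],[0,4,0],[0,4,0],[0,0,0]]' --gripper '[0,0,0,0,0,0,0,0,0,0,0,0,0,0,0,0]'

```text
time_s: 16.35
tool_pos: [0.4508, -0.2876, 0.2333]
tool_rot: [179.9, -0.1, -17.2]
force: [0.6, -0.3, -0.4]
grip_width: 0.0005
grasp_force: 0.0
```

```bash
python3 - <<'E'
from h import *
st()
p=eyes.read_camera('top');s=eyes.read_camera('scene')
im=cv2.resize(p['pixels'][110:250,190:420],None,fx=3,fy=3,interpolation=cv2.INTER_CUBIC)
im2=cv2.resize(s['pixels'][150:290,220:450],None,fx=3,fy=3,interpolation=cv2.INTER_CUBIC)[:,:,:][:180*2]
cv2.imwrite('pics/f.png',np.vstack([im,im2])[:,:,::-1][:, :][: 780] if False else cv2.resize(np.vstack([im,im2])[:,:,::-1],None,fx=.75,fy=.75))
for c,n in((p,'top'),(s,'scene')):
    q=models.cut_out(c,'carton')
    for r in q[:2]:
        v,f=fit([(c,r['pixels'].astype(np.float32))],lambda v:[CART],[*gw(G,-.055,.12),G[2]],[.01,.01,.05]); print(n,r['p'],r['centre'],ing(v),np.degrees(v[2]-G[2]),f)
E
```

```text
16.35 gauge cm [ -5.03 -38.2 ] z 0.23334291014291766 rot [ 1.7993e+02 -8.0000e-02 -1.7200e+01] F [ 0.6 -0.3 -0.4]
top 0.9 [255.6, 173.5] [-5.46 12.33] 0.09157243903898314 0.05499511957168579
scene 0.74 [376.2, 182.1] [-7.89 14.87] 8.487817783540367 0.29900699853897095
```

View pics/f.png

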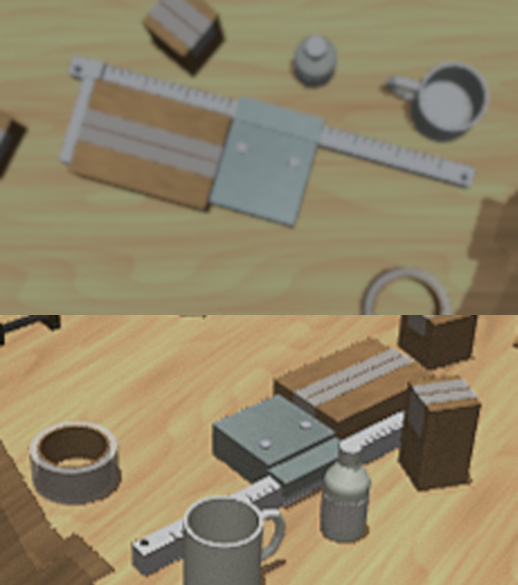

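The carton sits square in the corner: the fit gives x -54.6 mm and 0.1° yaw. The block is closed on its end, and the bystanders are where they were. Handing in.

```bash
python3 -c "
from h import *
print(env.sign_off())"
```

```text
the job is handed in; nothing more can be done
None
```

The carton lies flush to the fence and against the end stop with the block closed on its other end, as far as the top camera and contact forces show; nothing else looks moved, the hand is clear, and the job was handed in at about 16 s (no verdict returned).

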